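# Flip the nut bins shut at the market stall

## Task

Close up the stall's two bins that have no scoop in them: with your fingertips push each open flap over and down until it is fully shut, easing it home rather than slamming it. The bin with the scoop in it is still in use: leave its flap standing open and the scoop lying where it is. Pick nothing up, and do not disturb the jar or the tin.

Things in the scene. Friction and masses are not known exactly. Their poses are not given: they have to be found in the camera images.
- walnut_bin: fixed wooden counter bin of walnuts, 240 deep (its x) x 120 wide (y), 140 high at the rear, 80 at the front wall. Origin: centre of its underside (on a board, 12 mm above the counter); x points to the rear, z up. The rear 70 mm of the top is fixed; the sloping front part has a flap, hinged along the bin's y at x = +50, z = +140 mm from the origin
- walnut_flap (a joint): angle (rad) of the flap of the walnut bin: 0 = fully shut on the sloping rim (it then slopes 19.4 deg down to the bin's front); grows as the free edge swings up and back; upright at 1.91, stop at 2.0. Starts open, 1.5 to 1.9. Stiff hinge: stays where it is left; moving it takes 1 to 3 N at 130 mm from the hinge
- walnut_flap_lip (a point): middle of the free edge of the walnut bin's flap, 183 mm from the hinge line, in the plane of the flap's underside (which holds the hinge line). The flap: aluminium frame with clear pane, 184 long x 118 wide x 6 thick; along the free edge a finger lip stands 10 mm proud of the outer face
- hazelnut_bin: fixed wooden counter bin of hazelnuts, 240 deep (its x) x 120 wide (y), 140 high at the rear, 80 at the front wall. Origin: centre of its underside (on a board, 12 mm above the counter); x points to the rear, z up. The rear 70 mm of the top is fixed; the sloping front part has a flap, hinged along the bin's y at x = +50, z = +140 mm from the origin
- hazelnut_flap (a joint): angle (rad) of the flap of the hazelnut bin: 0 = fully shut on the sloping rim (it then slopes 19.4 deg down to the bin's front); grows as the free edge swings up and back; upright at 1.91, stop at 2.0. Starts open, 1.2 to 1.9. Stiff hinge: stays where it is left; moving it takes 1 to 3 N at 130 mm from the hinge
- hazelnut_flap_lip (a point): middle of the free edge of the hazelnut bin's flap, 183 mm from the hinge line, in the plane of the flap's underside (which holds the hinge line). The flap: aluminium frame with clear pane, 184 long x 118 wide x 6 thick; along the free edge a finger lip stands 10 mm proud of the outer face
- date_bin: fixed wooden counter bin of dates, 240 deep (its x) x 120 wide (y), 140 high at the rear, 80 at the front wall. Origin: centre of its underside (on a board, 12 mm above the counter); x points to the rear, z up. The rear 70 mm of the top is fixed; the sloping front part has a flap, hinged along the bin's y at x = +50, z = +140 mm from the origin
- date_flap (a joint): angle (rad) of the flap of the date bin: 0 = fully shut on the sloping rim (it then slopes 19.4 deg down to the bin's front); grows as the free edge swings up and back; upright at 1.91, stop at 2.0. Starts open, 1.2 to 1.9. Stiff hinge: stays where it is left; moving it takes 1 to 3 N at 130 mm from the hinge
- date_flap_lip (a point): middle of the free edge of the date bin's flap, 183 mm from the hinge line, in the plane of the flap's underside (which holds the hinge line). The flap: aluminium frame with clear pane, 184 long x 118 wide x 6 thick; along the free edge a finger lip stands 10 mm proud of the outer face
- scoop: loose aluminium scoop lying on the nuts in one bin, its handle sticking out over that bin's front wall: bowl 85 x 60 x 30 high, handle 14 thick, reaching 162 mm towards -x of its origin and up to 57 mm high. Origin: underside of the bowl's middle, within 30 mm of its bin's middle seen from above; x points from handle to bowl
- jar: bystander: amber glass jar with a metal cap, 62 across x 100 high, standing on the counter at one end of the row of bins; origin at the centre of its underside
- tin: bystander: plain steel tin, 68 across x 110 high, standing on the counter at one end of the row of bins; origin at the centre of its underside
There are look-alikes about, which are no part of the job. Several things have the shape of the scoop; the one meant has the colours described above.

How it is judged:
By the outcome, as a careful person would: the job done as asked, in the order asked, and still so for the second after the job is handed in, with the robot touching nothing.
It also fails if it takes over 51 s, if anything falls off the work surface, if the arm or the gripper's body presses on something with over 40 N, if the wrist force passes 120 N, or if a joint passes its speed limit or range.

## Robot

A 7-joint arm with a two-finger parallel gripper is mounted at the origin on the work surface. World frame = base frame: x ahead of the robot, y to its left, z up, the work surface at z = 0. Lengths are in m, angles in rad, forces in N, time in s.
With the tool pointing down it reaches from about 0.35 to 0.9 m from the base axis. Payload 8.1 kg.
Tool frame: the origin (TCP) lies on the centre line of the jaws, within the pads' length; the fingertips stand 17 mm ahead of it and the grasp point (between the pads) lies 2 mm behind it; z points along the fingers, y is the direction in which the jaws open and shut (so a half turn about z gives the same grasp; the last joint's range is limited). The gripper opens to 92 mm and grips with 3 to 60 N. Pads are 19 mm wide; open, the fingers measure 130 mm over their backs; the gripper's body (75 mm by 190 mm) begins 47 mm behind the grasp point.
Start: joints at [1.004, 0.434, 0.025, 1.573, -0.012, 1.134, -0.075], TCP at [0.28, -0.559, 0.244] pointing down, gripper open.
Joint ranges: [-2.62, 2.62], [-0.44, 2.09], [-1.27, 1.32], [0.08, 2.57], [-1.32, 4.46], [0.12, 2], [-2.74, 2.74]. Speed limits (rad/s): [2.22, 2.22, 3.01, 3.01, 3.14, 3.14, 3.14].

## Interface

Orientations are given as a rotation vector (axis times angle).
In Python, from cell import arm, imaging, job gives the robot as it stands.
- The arm moves only by the tool jog_arm, never from a script. Its argument "moves" is a list of rows, each an object with "fingers": the closure, from -1 (fully open) to 1 (shut); "xyz": the shift along the tool's x, y, z in cm, a list of three; "angular": the turn, a rotation vector about the tool's x, y, z in rad, a list of three. In form: [{"fingers": fingers, "xyz": [dx, dy, dz], "angular": [ax, ay, az]}, ...]. A call has 1 to 12 rows; each row is the pose to reach, as a shift and turn from the pose commanded when the call began, along the tool's axes at that moment; what a row does not reach only later rows make up. A row lasts 1/8 s, in which the tool goes at most 62.5 mm and 10.7 degrees, less where a joint would pass 70% of its speed; a pose out of reach is approached as far as the arm can. A call with a gripper value outside its range is refused whole. The fingers move at their own pace and stop on an object; "grip_force" is the grip in N (left out, the last holds). Time passes only in rows, so rows that repeat a pose let the fingers close. It gives the time, the measured TCP pose, the force and the opening at its end, in the units of the state.
- arm.observe(): the state, without advancing time (a new reading comes with each control period).
- imaging.get_image(name): name is "scene" or "top" or "wrist"; returns the picture (480x640x3 uint8, red, green, blue); there is no depth.
- imaging.camera_params(name): a dict with "fx", "fy", "cx", "cy" (pixels), "rvec" (rotation vector, rad) and "tvec" (3), from world to camera coordinates, as OpenCV has them; the wrist camera has in their place "hand_eye" (4x4, takes a point from camera to tool coordinates, whose origin is the TCP and whose axes are the flange's). Camera axes: x right, y down, z forward; pixel columns grow to the right and rows downward; lengths in m; the calibration is good to about 2 mm. A picture is of the moment at which its call begins: read the wrist's pose just before it. camera_params takes no time and is no camera call.
- job.sign_off(): hands the job in, once; it reports no verdict.
The state is a dict: "clock": time; "joints": joint angles; "dq": joint speeds; "joint_efforts": joint torques, N m; "position": TCP position; "ee_rot": TCP orientation; "force": force on the tool from outside, world axes, zero at the start; "ft_torque": the same for the moment, N m; "width": opening from 0.0 (shut) to 1.0 (fully open).
Only numpy, scipy, OpenCV 4.12 (cv2) and the standard library are available. Lean on these libraries where they do the work, as an engineer would, in place of code of your own. Each camera call takes 0.05 s, during which the arm holds its last target. There are 200 camera calls.

## Working session

There is one attempt and no reset: what is moved stays moved. The work goes in short steps, Python scripts to look and compute and a tool call to move; the robot and the scene stay as the last step left them, time stands still between calls to the robot, and variables do not carry over. Pictures are saved under pics/ and viewed, about 8 in all and at most 12, crops included, and the job is handed in when it is done.

Besides the shell and the picture viewer there is one more tool, called after "Call:" as a command line: name --argument value ..., lists and objects as JSON in quotes. jog_arm: Moves the arm, as the interface text tells. Its arguments: {"type":"object","properties":{"moves":{"type":"array"},"grip_force":{"type":"number"}},"required":["moves"]}

```bash
ls; mkdir -p pics
python3 - <<'E'
from cell import arm, imaging, job
import cv2
print(arm.observe())
for n in ("scene","top"):
    print(n,imaging.camera_params(n)); cv2.imwrite(f"pics/{n}0.png",imaging.get_image(n)[:,:,::-1])
print(imaging.camera_params("wrist"))
E
```

```text
pics
{'clock': 0.0, 'joints': array([ 1.00440059,  0.43522079,  0.02500444,  1.5741059 , -0.01157853,
        1.13396355, -0.0750866 ]), 'dq': array([-3.71394498e-04, -7.35612685e-04, -2.72085392e-04,  2.88978408e-04,
       -2.72744038e-04, -8.42289908e-05,  1.79017600e-04]), 'joint_efforts': array([-5.50612799e-05, -6.67850089e+01,  9.85030755e-01, -3.14458501e+01,
       -6.06072438e-02,  4.27374418e-02,  1.46902403e-04]), 'position': array([ 0.2793068 , -0.55858456,  0.24294327]), 'ee_rot': array([-3.05610277e+00, -7.21564434e-01,  8.22529971e-04]), 'force': array([-0.36699119,  0.16149487, -0.08266052]), 'ft_torque': array([-0.04117984, -0.02418131,  0.02149482]), 'width': 1.0020111556620346}
scene {'fx': 577.8816339971336, 'fy': 577.8816339971336, 'cx': 321.194645811108, 'cy': 238.3246087563362, 'rvec': array([ 0.9718064 ,  2.5782172 , -0.93103576]), 'tvec': array([ 0.40729965, -0.20108645,  1.92275743])}
top {'fx': 472.5447739101694, 'fy': 472.5447739101694, 'cx': 317.3020877199321, 'cy': 249.764051856246, 'rvec': array([ 2.18205683, -2.13082406,  0.18202702]), 'tvec': array([-0.02105135,  0.53217693,  1.35498938])}
{'fx': 366.66197480134286, 'fy': 366.66197480134286, 'cx': 320.40468044949375, 'cy': 230.94690725407634, 'hand_eye': array([[ 2.54409129e-04, -9.53498512e-01, -3.01397616e-01,
         7.99996420e-02],
       [ 9.99999842e-01,  9.14720656e-05,  5.54717759e-04,
        -9.44987795e-04],
       [-5.01353095e-04, -3.01397710e-01,  9.53498385e-01,
        -1.41317478e-01],
       [ 0.00000000e+00,  0.00000000e+00,  0.00000000e+00,
         1.00000000e+00]])}
```

View pics/scene0.png

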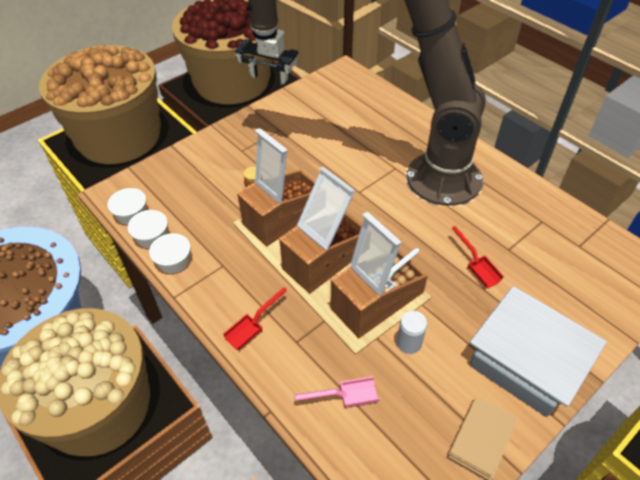

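View pics/top0.png

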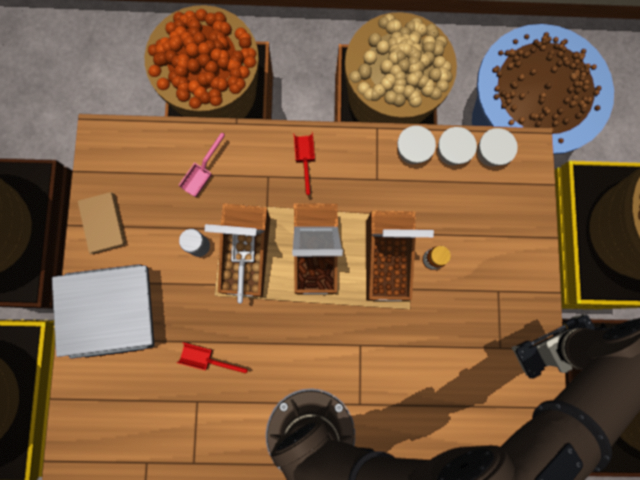

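The pictures show the three bins in a row. The aluminium scoop is in the left bin in top (240,270), which is the near bin in scene (400,268). The red scoops at top (305,160) and (205,358) and the pink one at (205,165) are look-alikes lying on the counter. So the bins to close are the middle one (317,250) and the right one (392,255). I'll check this in a close crop.

Run:
```python
import cv2
a=cv2.imread("pics/top0.png")[195:315,200:460]; cv2.imwrite("pics/c1.png",cv2.resize(a,None,fx=3,fy=3,interpolation=cv2.INTER_CUBIC))
a=cv2.imread("pics/scene0.png")[120:350,230:440]; cv2.imwrite("pics/c2.png",cv2.resize(a,None,fx=2.6,fy=2.6,interpolation=cv2.INTER_CUBIC))
```

```text
(no output)
```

View pics/c1.png

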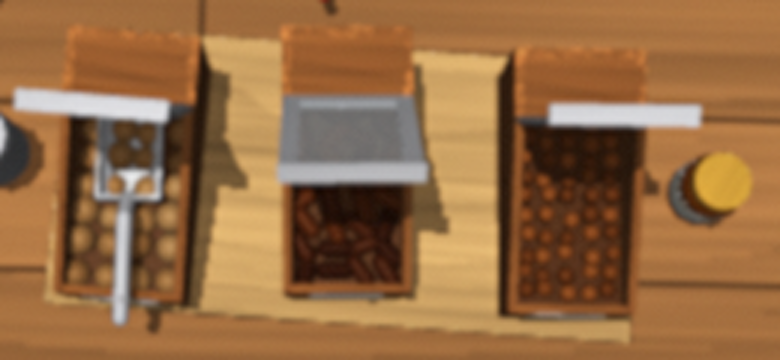

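View pics/c2.png

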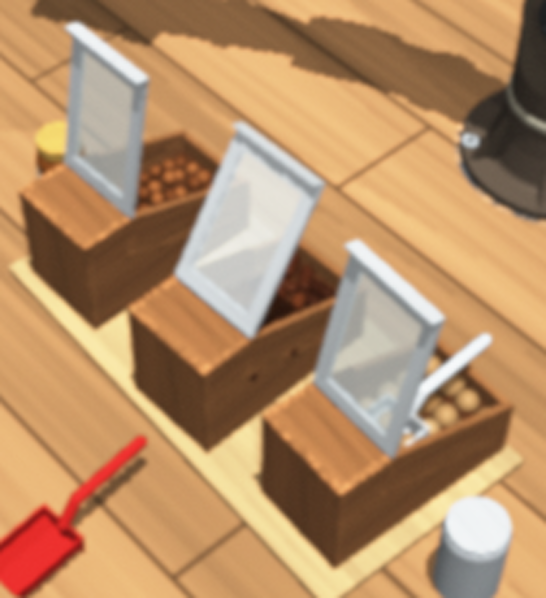

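The crops confirm it. The left bin in top (walnut) holds the aluminium scoop, and the middle (dates) and right (hazelnuts) bins have none. The middle flap is tilted less far back, with its lip at about crop y=180 in c1. Next I'll fit pose and flap angle for each bin.

```bash
cat > fit.py <<'E'
import numpy as np, cv2
from scipy.optimize import least_squares
from cell import imaging
P={n:imaging.camera_params(n) for n in("top","scene")}
def proj(n,X):
    p=P[n];K=np.array([[p["fx"],0,p["cx"]],[0,p["fy"],p["cy"]],[0,0,1]])
    return cv2.projectPoints(np.float64([X]),p["rvec"],p["tvec"],K,None)[0].ravel()
def flap(a,y,r,off):  # bin coords; a=0 slopes 19.4deg down to -x
    t=np.deg2rad(-19.4)+a
    u=np.array([-np.cos(t),0,np.sin(t)]); nrm=np.array([np.sin(t),0,np.cos(t)])
    return np.array([.05,y,.14])+r*u+off*nrm
def world(q,b):
    c,s=np.cos(q[2]),np.sin(q[2]); return np.array([q[0]+c*b[0]-s*b[1],q[1]+s*b[0]+c*b[1],.012+b[2]])
B=lambda x,y,z:(lambda a:np.array([x,y,z]))
F=lambda y,r,o:(lambda a:flap(a,y,r,o))
T=lambda u,v:("top",200+u/3,195+v/3)
S=lambda u,v:("scene",230+u/2.6,120+v/2.6)
def mk(t,s):
    pts=[B(.12,.06,.14),B(.12,-.06,.14),B(-.12,.06,.08),B(-.12,-.06,.08),F(.059,.184,0),F(-.059,.184,0)]
    ps=[B(.12,-.06,.14),B(.12,.06,.14),B(.12,.06,0),F(-.059,.184,16e-3),F(.059,.184,16e-3)]
    return [(T(*a),f) for a,f in zip(t,pts)]+[(S(*a),f) for a,f in zip(s,ps)]
D={"mid":mk([(283,28),(411,28),(287,295),(412,297),(278,181),(427,181)],[(131,310),(207,372),(208,447),(238,125),(323,187)]),
"right":mk([(513,50),(645,50),(508,313),(632,316),(549,125),(702,127)],[(23,193),(93,245),(97,325),(68,27),(147,80)]),
"left":mk([(70,30),(202,34),(58,292),(185,300),(15,110),(168,120)],[(263,415),(340,493),(337,565),(348,243),(440,320)])}
if __name__=="__main__":
  for k,obs in D.items():
    f=lambda q:np.concatenate([proj(o[0],world(q,g(q[3])))-o[1:] for o,g in obs])
    r=least_squares(f,[.55,0,0,1.5],loss="soft_l1")
    print(k,r.x.round(4),"lip",world(r.x,flap(r.x[3],0,.183,0)).round(3)); print(f(r.x).reshape(-1,2).round(1).tolist())
E
python3 fit.py
```

```text
mid [ 5.2080e-01 -7.0000e-04  3.7900e-02  1.3796e+00] lip [ 0.478 -0.002  0.31 ]
[[-1.5, 0.6], [-0.5, 0.2], [-1.5, 0.5], [-0.3, -0.8], [-0.6, 0.9], [-0.3, 0.3], [-1.5, -1.7], [-0.7, 0.1], [0.0, 1.4], [-2.8, -1.8], [-3.2, -2.1]]
right [ 0.506  -0.2127  0.023   1.7318] lip [ 0.524 -0.212  0.332]
[[-0.5, 0.3], [-1.0, 0.5], [-0.2, 1.3], [1.1, 0.3], [-0.7, 0.9], [-1.6, 0.4], [-1.7, -2.0], [-2.6, 0.6], [-0.2, 1.2], [-1.2, -0.9], [-3.6, 0.2]]
left [ 0.5133  0.2011 -0.0298  1.6789] lip [0.522 0.201 0.33 ]
[[-1.5, -0.8], [-1.5, 0.3], [-0.7, 1.0], [0.1, 0.6], [-0.1, 1.0], [-0.3, 0.5], [-1.5, -0.6], [0.4, 0.0], [-1.0, 1.1], [-2.4, -0.2], [-3.1, -0.2]]
```

The fit holds together: residuals are about 3 px or less and the lip heights agree with the geometry. I'll push with shut fingertips on the outer face, tool vertical, following the flap's arc, and do the right bin first. Next I'll compute the approach and the arc in tool axes.

```bash
cat > plan.py <<'E'
import numpy as np
from scipy.spatial.transform import Rotation as Ro
Q={"mid":(.5208,-.0007,.0379,1.3796),"right":(.506,-.2127,.023,1.7318)}
def tcp(k,a,s=.145):
    x,y,w,_=Q[k];t=a-np.deg2rad(19.4)
    bx=.05-s*np.cos(t)+(.006+.0095*abs(np.sin(t)))*np.sin(t)
    bz=.14+s*np.sin(t)+(.006+.0095*abs(np.sin(t)))*np.cos(t)
    return np.array([x+np.cos(w)*bx,y+np.sin(w)*bx,.012+bz+.017])
def rel(st,p): return (Ro.from_rotvec(st["ee_rot"]).inv().apply(np.asarray(p)-st["position"])*100).round(2)
E
python3 - <<'E'
from cell import arm
from plan import *
st=arm.observe();R=Ro.from_rotvec(st["ee_rot"])
print(R.as_matrix().round(3))
goal=Ro.from_matrix(np.array([[1,0,0],[0,-1,0],[0,0,-1.]]));goal=Ro.from_euler("z",.025)*goal
print("turn",(R.inv()*goal).as_rotvec().round(3))
for p in([.28,-.559,.42],[.62,-.21,.42],[.62,-.207,.31]):print(rel(st,p))
for a in(1.75,1.6,1.4,1.2,1,.8,.6,.4,.2,.1,0):print(a,tcp("right",a).round(4),tcp("mid",a).round(4))
E
```

```text
[[ 0.894  0.447 -0.001]
 [ 0.447 -0.894  0.001]
 [-0.    -0.001 -1.   ]]
turn [-0.001  0.     0.439]
[  0.04   0.04 -17.7 ]
[ 46.06 -15.97 -17.68]
[ 46.19 -16.22  -6.68]
1.75 [ 0.5482 -0.2117  0.3146] [0.5629 0.0009 0.3146]
1.6 [ 0.5262 -0.2122  0.3117] [5.410e-01 1.000e-04 3.117e-01]
1.4 [ 0.4978 -0.2129  0.3026] [ 0.5126 -0.001   0.3026]
1.2 [ 0.4716 -0.2135  0.2876] [ 0.4864 -0.002   0.2876]
1 [ 0.4489 -0.214   0.2674] [ 0.4637 -0.0029  0.2674]
0.8 [ 0.4307 -0.2144  0.2427] [ 0.4456 -0.0036  0.2427]
0.6 [ 0.4181 -0.2147  0.2146] [ 0.433  -0.004   0.2146]
0.4 [ 0.4117 -0.2149  0.1845] [ 0.4265 -0.0043  0.1845]
0.2 [ 0.4114 -0.2149  0.1562] [ 0.4262 -0.0043  0.1562]
0.1 [ 0.4132 -0.2148  0.1427] [ 0.428  -0.0042  0.1427]
0 [ 0.4162 -0.2148  0.1295] [ 0.4311 -0.0041  0.1295]
```

Call:
jog_arm --moves '[{"fingers":1,"xyz":[0,0,-6],"angular":[0,0,0]},{"fingers":1,"xyz":[0,0,-12],"angular":[0,0,0]},{"fingers":1,"xyz":[2,-1,-17.7],"angular":[0,0,0.1]},{"fingers":1,"xyz":[7,-2.5,-17.7],"angular":[0,0,0.2]},{"fingers":1,"xyz":[13,-4.5,-17.7],"angular":[0,0,0.3]},{"fingers":1,"xyz":[18.5,-6.5,-17.7],"angular":[0,0,0.44]},{"fingers":1,"xyz":[24,-8.5,-17.7],"angular":[0,0,0.44]},{"fingers":1,"xyz":[29.5,-10.5,-17.7],"angular":[0,0,0.44]},{"fingers":1,"xyz":[35,-12.5,-17.7],"angular":[0,0,0.44]},{"fingers":1,"xyz":[40.5,-14.3,-17.7],"angular":[0,0,0.44]},{"fingers":1,"xyz":[46.1,-16.0,-17.7],"angular":[0,0,0.44]},{"fingers":1,"xyz":[46.1,-16.0,-17.7],"angular":[0,0,0.44]}]' --grip_force 10

```text
clock: 1.6
position: [0.6231, -0.2039, 0.4188]
ee_rot: [-3.138, -0.05, 0.002]
force: [-0.3, -0.3, -0.2]
width: 0.005
```

Call:
jog_arm --moves '[{"fingers":1,"xyz":[0,0.7,4],"angular":[0,0,0]},{"fingers":1,"xyz":[0,0.7,8],"angular":[0,0,0]},{"fingers":1,"xyz":[0,0.7,10.7],"angular":[0,0,0]},{"fingers":1,"xyz":[-2,0.7,10.7],"angular":[0,0,0]},{"fingers":1,"xyz":[-4.5,0.7,10.7],"angular":[0,0,0]},{"fingers":1,"xyz":[-4.5,0.7,10.7],"angular":[0,0,0]}]'

```text
clock: 2.35
position: [0.5736, -0.2191, 0.3139]
ee_rot: [3.141, 0.034, -0.001]
force: [-0.5, 0.1, 0.1]
width: 0.006
```

Run:
```python
from cell import arm, imaging
import cv2, numpy as np
print(arm.observe()["position"],arm.observe()["force"])
a=imaging.get_image("scene")[100:300,200:400,::-1]; b=imaging.get_image("top")[170:330,290:490,::-1]
a=cv2.resize(a,(400,400));b=cv2.resize(b,(400,320));b=np.vstack([b,np.zeros((80,400,3),np.uint8)])
cv2.imwrite("pics/p1.png",np.hstack([a,b]))
```

```text
[ 0.57361454 -0.21908718  0.31393306] [-0.49993311  0.09626454  0.0503629 ]
```

View pics/p1.png

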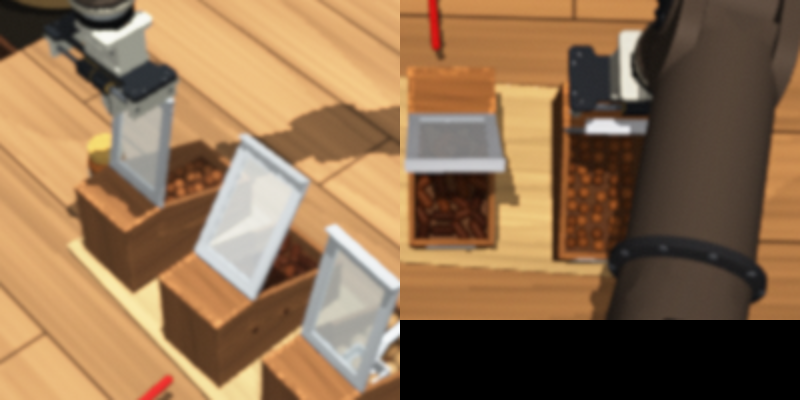

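The fingers are behind the right flap at (140,110) in the left half of the picture, centred and clear of it. Now I'll push along the arc.

Call:
jog_arm --moves '[{"fingers":1,"xyz":[-1.3,-0.4,0],"angular":[0,0,0]},{"fingers":1,"xyz":[-2.5,-0.4,0],"angular":[0,0,0]},{"fingers":1,"xyz":[-3.6,-0.4,0.1],"angular":[0,0,0]},{"fingers":1,"xyz":[-4.7,-0.4,0.2],"angular":[0,0,0]},{"fingers":1,"xyz":[-6.2,-0.4,0.6],"angular":[0,0,0]},{"fingers":1,"xyz":[-7.6,-0.4,1.1],"angular":[0,0,0]},{"fingers":1,"xyz":[-8.9,-0.4,1.8],"angular":[0,0,0]},{"fingers":1,"xyz":[-10.2,-0.4,2.6],"angular":[0,0,0]},{"fingers":1,"xyz":[-11.4,-0.4,3.6],"angular":[0,0,0]},{"fingers":1,"xyz":[-12.5,-0.4,4.6],"angular":[0,0,0]},{"fingers":1,"xyz":[-13.4,-0.4,5.8],"angular":[0,0,0]},{"fingers":1,"xyz":[-13.4,-0.4,5.8],"angular":[0,0,0]}]'

```text
clock: 3.95
position: [0.4401, -0.2169, 0.2548]
ee_rot: [-3.141, -0.036, 0.003]
force: [1.0, 0.6, -0.4]
width: 0.005
```

Call:
jog_arm --moves '[{"fingers":1,"xyz":[-0.9,-0.3,1.2],"angular":[0,0,0]},{"fingers":1,"xyz":[-1.6,-0.3,2.6],"angular":[0,0,0]},{"fingers":1,"xyz":[-2.2,-0.3,4.0],"angular":[0,0,0]},{"fingers":1,"xyz":[-2.5,-0.3,5.5],"angular":[0,0,0]},{"fingers":1,"xyz":[-2.7,-0.3,6.3],"angular":[0,0,0]},{"fingers":1,"xyz":[-2.8,-0.3,7.0],"angular":[0,0,0]},{"fingers":1,"xyz":[-2.9,-0.3,7.8],"angular":[0,0,0]},{"fingers":1,"xyz":[-2.9,-0.3,8.5],"angular":[0,0,0]},{"fingers":1,"xyz":[-2.9,-0.3,9.0],"angular":[0,0,0]},{"fingers":1,"xyz":[-2.9,-0.3,9.4],"angular":[0,0,0]},{"fingers":1,"xyz":[-2.9,-0.3,9.8],"angular":[0,0,0]}]'

```text
clock: 5.32
position: [0.4126, -0.2147, 0.1576]
ee_rot: [3.141, 0.037, 0.001]
force: [0.1, 0.1, 1.3]
width: 0.004
```

Run:
```python
from cell import arm, imaging
import cv2, numpy as np
print(arm.observe()["position"],arm.observe()["force"])
a=imaging.get_image("scene")[100:300,200:400,::-1]; b=imaging.get_image("wrist")[:,:,::-1]
a=cv2.resize(a,(400,400));b=cv2.resize(b,(400,300));b=np.vstack([b,np.zeros((100,400,3),np.uint8)])
cv2.imwrite("pics/p2.png",np.hstack([a,b]))
```

```text
[ 0.41264453 -0.21467941  0.15759825] [0.14883803 0.11212675 1.28840552]
```

View pics/p2.png

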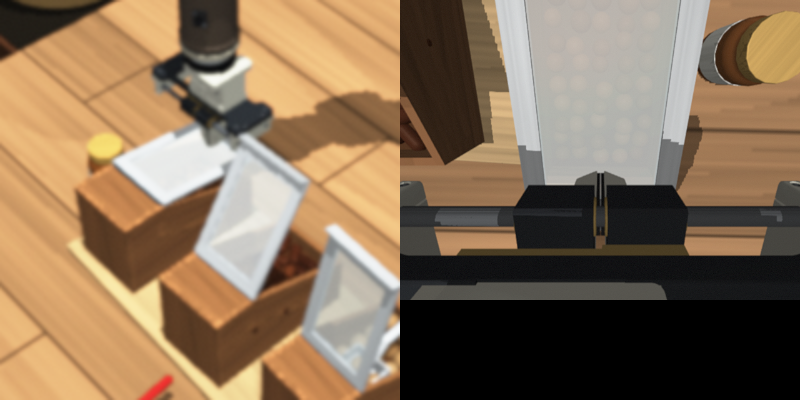

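The flap is nearly shut (scene half, about (180,165)), and the fingers are on it with 1.3 N. Now I'll ease it down.

Call:
jog_arm --moves '[{"fingers":1,"xyz":[0,0,0.3],"angular":[0,0,0]},{"fingers":1,"xyz":[0,0,0.6],"angular":[0,0,0]},{"fingers":1,"xyz":[0,0,0.85],"angular":[0,0,0]},{"fingers":1,"xyz":[0.1,0,1.1],"angular":[0,0,0]},{"fingers":1,"xyz":[0.1,0,1.3],"angular":[0,0,0]},{"fingers":1,"xyz":[0.2,0,1.5],"angular":[0,0,0]},{"fingers":1,"xyz":[0.2,0,1.7],"angular":[0,0,0]},{"fingers":1,"xyz":[0.2,0,1.85],"angular":[0,0,0]},{"fingers":1,"xyz":[0.3,0,2.0],"angular":[0,0,0]},{"fingers":1,"xyz":[0.3,0,2.1],"angular":[0,0,0]},{"fingers":1,"xyz":[0.3,0,2.2],"angular":[0,0,0]},{"fingers":1,"xyz":[0.3,0,2.3],"angular":[0,0,0]}]'

```text
clock: 6.92
position: [0.4155, -0.2146, 0.1348]
ee_rot: [3.141, 0.037, 0.001]
force: [-0.5, -0.2, 0.3]
width: 0.009
```

Call:
jog_arm --moves '[{"fingers":1,"xyz":[0,0,0.1],"angular":[0,0,0]},{"fingers":1,"xyz":[0,0,0.2],"angular":[0,0,0]},{"fingers":1,"xyz":[0,0,0.3],"angular":[0,0,0]},{"fingers":1,"xyz":[0,0,0.4],"angular":[0,0,0]},{"fingers":1,"xyz":[0,0,0.5],"angular":[0,0,0]}]'

```text
clock: 7.55
position: [0.4154, -0.2146, 0.1296]
ee_rot: [-3.141, -0.037, 0.0]
force: [-0.3, -0.3, 0.7]
width: 0.008
```

Call:
jog_arm --moves '[{"fingers":1,"xyz":[0,0,0.08],"angular":[0,0,0]},{"fingers":1,"xyz":[0,0,0.16],"angular":[0,0,0]},{"fingers":1,"xyz":[0,0,0.24],"angular":[0,0,0]},{"fingers":1,"xyz":[0,0,0.3],"angular":[0,0,0]}]'

```text
clock: 8.05
position: [0.4158, -0.2146, 0.1277]
ee_rot: [3.141, 0.037, 0.002]
force: [-4.4, 1.6, 18.3]
width: 0.007
```

Force rose to 18 N along the flap's normal and the motion stopped at the predicted shut height, so the right flap is home. I'll lift away and go behind the middle flap.

Call:
jog_arm --moves '[{"fingers":1,"xyz":[0,0,0],"angular":[0,0,0]},{"fingers":1,"xyz":[0,0,-5],"angular":[0,0,0]},{"fingers":1,"xyz":[0,0,-11],"angular":[0,0,0]},{"fingers":1,"xyz":[0,0,-17],"angular":[0,0,0]},{"fingers":1,"xyz":[0,0,-23],"angular":[0,0,0]},{"fingers":1,"xyz":[0,0,-29],"angular":[0,0,0]},{"fingers":1,"xyz":[4,-4,-29],"angular":[0,0,0]},{"fingers":1,"xyz":[8,-8,-29],"angular":[0,0,0]},{"fingers":1,"xyz":[12,-12,-29],"angular":[0,0,0]},{"fingers":1,"xyz":[16,-16,-29],"angular":[0,0,0]},{"fingers":1,"xyz":[20.9,-21,-29],"angular":[0,0,0]},{"fingers":1,"xyz":[20.9,-21,-29],"angular":[0,0,0]}]'

```text
clock: 9.55
position: [0.6207, 0.0052, 0.4147]
ee_rot: [-3.139, -0.047, 0.004]
force: [-0.6, -0.9, 0.3]
width: 0.006
```

Run:
```python
from cell import arm, imaging
import cv2, numpy as np
print(arm.observe()["position"],arm.observe()["force"])
a=imaging.get_image("scene")[100:300,200:400,::-1]; b=imaging.get_image("top")[170:330,200:460,::-1]
a=cv2.resize(a,(400,400));b=cv2.resize(b,(400,246));b=np.vstack([b,np.zeros((154,400,3),np.uint8)])
cv2.imwrite("pics/p3.png",np.hstack([a,b]))
```

```text
[0.62072599 0.00516756 0.41474663] [-0.60125615 -0.91754083  0.27957673]
```

View pics/p3.png

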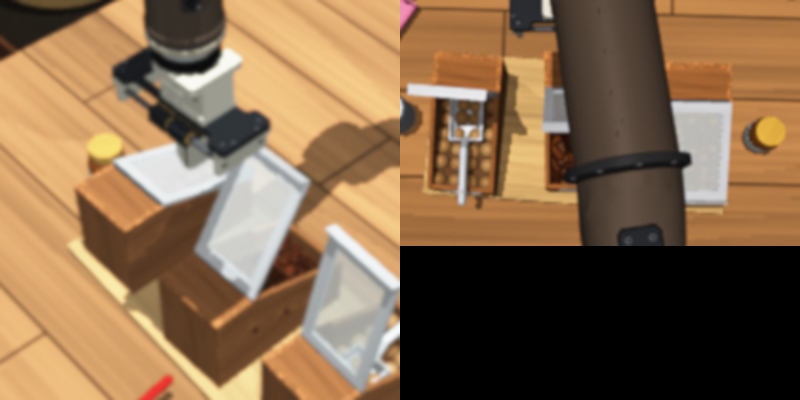

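The right flap lies flat, the middle flap still stands, and the tool is above and behind it. Next I'll descend.

Call:
jog_arm --moves '[{"fingers":1,"xyz":[0,0,4],"angular":[0,0,0]},{"fingers":1,"xyz":[0,0.1,8],"angular":[0,0,0]},{"fingers":1,"xyz":[-1,0.2,11.3],"angular":[0,0,0]},{"fingers":1,"xyz":[-4,0.2,11.3],"angular":[0,0,0]},{"fingers":1,"xyz":[-7,0.2,11.3],"angular":[0,0,0]},{"fingers":1,"xyz":[-7,0.2,11.3],"angular":[0,0,0]}]'

```text
clock: 10.4
position: [0.5472, -0.0053, 0.3045]
ee_rot: [3.14, 0.033, 0.0]
force: [0.5, -0.9, -0.1]
width: 0.006
```

Call:
jog_arm --moves '[{"fingers":1,"xyz":[-1.2,-0.3,0],"angular":[0,0,0]},{"fingers":1,"xyz":[-2.4,-0.3,0.1],"angular":[0,0,0]},{"fingers":1,"xyz":[-3.5,-0.3,0.2],"angular":[0,0,0]},{"fingers":1,"xyz":[-4.8,-0.3,0.9],"angular":[0,0,0]},{"fingers":1,"xyz":[-6.1,-0.3,1.7],"angular":[0,0,0]},{"fingers":1,"xyz":[-7.2,-0.3,2.6],"angular":[0,0,0]},{"fingers":1,"xyz":[-8.3,-0.3,3.7],"angular":[0,0,0]},{"fingers":1,"xyz":[-9.3,-0.3,4.9],"angular":[0,0,0]},{"fingers":1,"xyz":[-10.2,-0.3,6.2],"angular":[0,0,0]},{"fingers":1,"xyz":[-10.8,-0.3,7.5],"angular":[0,0,0]},{"fingers":1,"xyz":[-11.4,-0.3,9.0],"angular":[0,0,0]},{"fingers":1,"xyz":[-11.4,-0.3,9.0],"angular":[0,0,0]}]'

```text
clock: 11.9
position: [0.4341, -0.0032, 0.2127]
ee_rot: [3.141, 0.037, -0.004]
force: [-0.1, 0.3, 0.5]
width: 0.006
```

Call:
jog_arm --moves '[{"fingers":1,"xyz":[-0.3,0,0.7],"angular":[0,0,0]},{"fingers":1,"xyz":[-0.5,0,1.4],"angular":[0,0,0]},{"fingers":1,"xyz":[-0.7,0,2.1],"angular":[0,0,0]},{"fingers":1,"xyz":[-0.8,0,2.8],"angular":[0,0,0]},{"fingers":1,"xyz":[-0.8,0,3.4],"angular":[0,0,0]},{"fingers":1,"xyz":[-0.8,0,4.0],"angular":[0,0,0]},{"fingers":1,"xyz":[-0.8,0,4.5],"angular":[0,0,0]},{"fingers":1,"xyz":[-0.8,0,5.0],"angular":[0,0,0]},{"fingers":1,"xyz":[-0.8,0,5.4],"angular":[0,0,0]},{"fingers":1,"xyz":[-0.7,0,5.8],"angular":[0,0,0]},{"fingers":1,"xyz":[-0.7,0,6.1],"angular":[0,0,0]},{"fingers":1,"xyz":[-0.6,0,6.4],"angular":[0,0,0]}]'

```text
clock: 13.4
position: [0.4294, -0.0032, 0.1496]
ee_rot: [3.141, 0.037, -0.0]
force: [-0.8, -0.5, 1.0]
width: 0.007
```

Call:
jog_arm --moves '[{"fingers":1,"xyz":[0,0,0.25],"angular":[0,0,0]},{"fingers":1,"xyz":[0.1,0,0.5],"angular":[0,0,0]},{"fingers":1,"xyz":[0.1,0,0.7],"angular":[0,0,0]},{"fingers":1,"xyz":[0.2,0,0.9],"angular":[0,0,0]},{"fingers":1,"xyz":[0.2,0,1.05],"angular":[0,0,0]},{"fingers":1,"xyz":[0.3,0,1.2],"angular":[0,0,0]},{"fingers":1,"xyz":[0.3,0,1.3],"angular":[0,0,0]},{"fingers":1,"xyz":[0.3,0,1.4],"angular":[0,0,0]}]'

```text
clock: 14.4
position: [0.4325, -0.0031, 0.1357]
ee_rot: [-3.141, -0.037, -0.0]
force: [-0.3, -0.6, 0.3]
width: 0.003
```

Call:
jog_arm --moves '[{"fingers":1,"xyz":[0,0,0.1],"angular":[0,0,0]},{"fingers":1,"xyz":[0,0,0.2],"angular":[0,0,0]},{"fingers":1,"xyz":[0,0,0.3],"angular":[0,0,0]},{"fingers":1,"xyz":[0,0,0.4],"angular":[0,0,0]},{"fingers":1,"xyz":[0,0,0.5],"angular":[0,0,0]},{"fingers":1,"xyz":[0,0,0.6],"angular":[0,0,0]}]'

```text
clock: 15.15
position: [0.4324, -0.0031, 0.1297]
ee_rot: [3.141, 0.037, 0.0]
force: [-0.2, -0.6, 1.2]
width: 0.005
```

Call:
jog_arm --moves '[{"fingers":1,"xyz":[0,0,0.08],"angular":[0,0,0]},{"fingers":1,"xyz":[0,0,0.16],"angular":[0,0,0]},{"fingers":1,"xyz":[0,0,0.24],"angular":[0,0,0]},{"fingers":1,"xyz":[0,0,0.3],"angular":[0,0,0]}]'

```text
clock: 15.65
position: [0.433, -0.0031, 0.1281]
ee_rot: [3.141, 0.037, 0.002]
force: [-6.9, -0.3, 29.4]
width: 0.007
```

The middle flap is home too: 29 N along its normal, at z=0.128. I'll lift off and swing clear for a last look.

Call:
jog_arm --moves '[{"fingers":1,"xyz":[0,0,0],"angular":[0,0,0]},{"fingers":1,"xyz":[0,0,-5],"angular":[0,0,0]},{"fingers":1,"xyz":[0,0,-11],"angular":[0,0,0]},{"fingers":1,"xyz":[0,0,-17],"angular":[0,0,0]},{"fingers":1,"xyz":[0,0,-23],"angular":[0,0,0]},{"fingers":1,"xyz":[0,0,-29],"angular":[0,0,0]},{"fingers":1,"xyz":[0,6,-29],"angular":[0,0,0]},{"fingers":1,"xyz":[0,12,-29],"angular":[0,0,0]},{"fingers":1,"xyz":[0,18,-29],"angular":[0,0,0]},{"fingers":1,"xyz":[0,24,-29],"angular":[0,0,0]},{"fingers":1,"xyz":[0,30,-29],"angular":[0,0,0]},{"fingers":1,"xyz":[0,36,-29],"angular":[0,0,0]}]'

```text
clock: 17.15
position: [0.4406, -0.3647, 0.4165]
ee_rot: [-3.141, -0.038, 0.0]
force: [1.3, -0.6, 0.7]
width: 0.005
```

Call:
jog_arm --moves '[{"fingers":1,"xyz":[-1,6,0],"angular":[0,0,0]},{"fingers":1,"xyz":[-4,11,0],"angular":[0,0,0]},{"fingers":1,"xyz":[-7,15,0],"angular":[0,0,0]},{"fingers":1,"xyz":[-10,18,0],"angular":[0,0,0]},{"fingers":1,"xyz":[-10,18,0],"angular":[0,0,0]},{"fingers":1,"xyz":[-10,18,0],"angular":[0,0,0]}]'

```text
clock: 17.9
position: [0.3457, -0.5448, 0.4163]
ee_rot: [-3.14, -0.038, -0.0]
force: [-0.3, 1.4, -1.5]
width: 0.005
```

Run:
```python
from cell import arm, imaging
import cv2, numpy as np
s=arm.observe();print(s["clock"],s["position"],s["force"],abs(s["dq"]).max())
A=imaging.get_image("scene")[:,:,::-1];B=imaging.get_image("top")[:,:,::-1]
# image change around scoop/left bin/tin/jar
a0=cv2.imread("pics/scene0.png");b0=cv2.imread("pics/top0.png")
d=lambda p,q,r:np.abs(p[r].astype(int)-q[r]).mean().round(2)
print("leftbin top",d(B,b0,np.s_[200:315,180:270]),"jar top",d(B,b0,np.s_[240:275,420:460]),"scene leftbin+tin",d(A,a0,np.s_[215:355,365:435]))
a=cv2.resize(A[120:350,210:440],(400,400),interpolation=cv2.INTER_CUBIC);b=cv2.resize(B[180:330,170:470],(400,200),interpolation=cv2.INTER_CUBIC)
cv2.imwrite("pics/p4.png",np.hstack([a,np.vstack([b,np.zeros((200,400,3),np.uint8)])]))
# expected lip corners if shut
from fit import *
for k,q in(("mid",(.5208,-.0007,.0379)),("right",(.506,-.2127,.023))):
    for ang in(0,.05):
        print(k,ang,[proj("scene",world(q,flap(ang,y,.184,.016))).round(1).tolist() for y in(-.059,.059)])
```

```text
17.9 [ 0.34573662 -0.54475343  0.41634317] [-0.26116875  1.36546199 -1.4647875 ] 0.021261262698376256
leftbin top 4.04 jar top 4.29 scene leftbin+tin 0.84
mid 0 [[344.0, 202.9], [373.1, 224.8]]
mid 0.05 [[344.6, 200.5], [373.8, 222.3]]
right 0 [[302.4, 163.9], [328.0, 183.4]]
right 0.05 [[302.8, 161.4], [328.5, 181.0]]
```

View pics/p4.png

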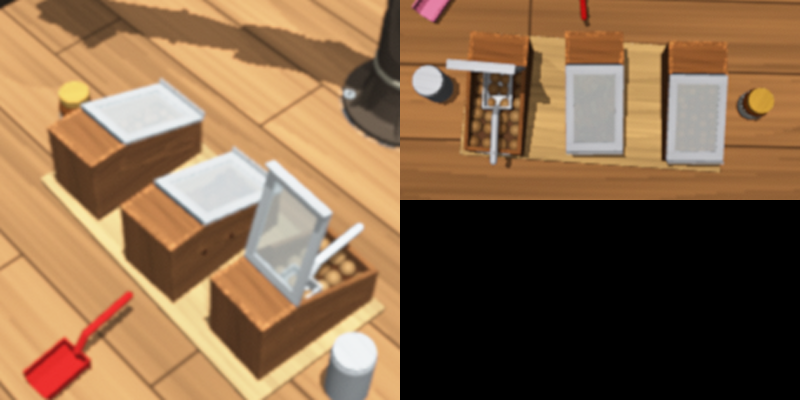

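Both flaps lie flat on their rims, the walnut flap stands open with its scoop in place, and the jar and tin look unmoved. I'll do one numeric shift check on the bystanders, then hand in.

Run:
```python
from cell import arm, imaging, job
import cv2
B=imaging.get_image("top")[:,:,::-1].copy();b0=cv2.imread("pics/top0.png")
for n,(x,y,w,h) in dict(jar=(422,242,36,32),tin=(178,225,34,34),scoop=(228,235,28,66),wflap=(203,222,58,15),table_ref=(75,190,55,65)).items():
    r=cv2.matchTemplate(B[y-8:y+h+8,x-8:x+w+8],b0[y:y+h,x:x+w],cv2.TM_CCOEFF_NORMED);_,m,_,l=cv2.minMaxLoc(r);print(n,round(m,3),(l[0]-8,l[1]-8))
job.sign_off();print("signed off",arm.observe()["clock"])
```

```text
jar 0.999 (0, 0)
tin 1.0 (0, 0)
scoop 1.0 (0, 0)
wflap 1.0 (0, 0)
table_ref 0.999 (0, 0)
the job is handed in; nothing more can be done
the job is handed in; nothing more can be done
```

I shut the two bins without a scoop, the right one (hazelnuts) and the middle one (dates). I pushed each flap over its arc with closed fingertips and eased the last part at about 1 mm per 1/8 s step. The walnut bin was left open with its scoop in it, and nothing was picked up.

- **Flaps shut:** each stopped at the predicted shut height to within about 2 mm (tool z about 0.128 m). The force then rose to 18 N on the right flap and 29 N on the middle one, roughly square to it. The last picture shows both lying flat on their rims. I judged "fully shut" from that force, height and picture, since the joint angles can't be read directly.
- **Left alone:** template matching in the top view found no shift for the jar, tin, scoop or walnut flap (0 px, score 0.999 or better). A plain pixel difference in the top view gave about 4 grey levels around the walnut bin and the jar. That looks like a brightness or shadow change, because nothing had shifted.
- **At hand-in:** the arm was well clear and touching nothing, at about 18 s of the 51 s allowed.

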